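Lock the nuts on the boiler stand's foot and cap it

TASK

On the upturned leg of the boiler stand, run the brass hand nut down the spindle and tighten it firmly against the steel nut below so that the two lock, without driving the steel nut round. Then put the black rubber foot over the end of the spindle, pushed fully home and square. Leave the other things on the counter where they are.

Things in the scene. Friction and masses are not known exactly. Their poses are not given: they have to be found in the camera images.
- leg: The upturned leg, fixed to the counter: grey base plate 130 x 100 x 10 mm, on it a white block 46 x 46 mm whose top is 48 mm above the counter, and from its middle an upright threaded steel spindle, 20 mm in diameter, that ends 132 mm above the counter. Origin on the counter at the spindle's axis; z up, x along the plate's 130 mm side.
- spindle_end (a point): Centre of the flat upper end of the spindle, 132 mm above the counter.
- lock_nut: The brass hand nut on the spindle: oblong with round ends, 59 mm long (its x), 35 mm wide between its flat sides (its y), 30 mm tall. Origin on the axis at its underside, z up. Right-hand thread, 6 mm a turn: goes down when turned clockwise seen from above. It needs about 1.5 to 4 rad of turning before it meets the steel nut.
- lock_nut_grip (a point): Where to grip the brass nut, across its flat sides: on its axis, 20 mm above its underside. Its nylon insert makes it run stiffly, with about 0.15 N m; once it meets the steel nut the torque rises by roughly 2 to 3 N m per rad. It is firmly locked at 0.45 to 0.8 N m, and stays so when let go. At standstill up to 0.3 N m less than was applied may be read.
- lower_nut: The steel hexagon nut below the brass one, 30 mm across flats, 16 mm tall, stiff on the thread at a height that differs by up to 1 mm; its height sets the foot. Origin on the axis at its underside. It must stay as set: it is dragged round with the brass nut if that is tightened with more than about 1 N m.
- red_mark (a point): The red paint mark on one face of the steel nut, 16 mm from the axis, half-way up; it shows whether the steel nut has turned.
- foot_cap_centre (a point): Centre of the loose black rubber foot, standing open end down on the counter: a cap 35 mm in outer diameter and 34 mm tall, this point half-way up (17 mm above its lower rim), z up. Its bore is 25 mm wide and 24 mm deep, so fully home on the spindle its rim is 24 mm below the spindle's end and this point 7 mm below it. Mass about 40 g.
- brass_sleeve: Bystander: short brass pipe sleeve, an open ring 42 mm in diameter and 22 mm tall. Origin under its centre.
- spanner: Bystander: steel spanner lying beyond the leg, as seen from the robot.
- screwdriver: Bystander: screwdriver with a red handle lying beyond and to the left of the leg.
- screw_jar: Bystander: glass jar with a red lid, 60 mm in diameter and 80 mm tall. Origin under its centre.
- spare_nut: Bystander: spare steel hexagon nut, 30 mm across flats, 14 mm tall. Origin under its centre.
Not all that is in view belongs to the job. There is more than one size of the part that bears foot_cap_centre; the job needs the largest.

How it is judged:
By the outcome, as a careful person would: the job done as asked, in the order asked, and still so for the second after the job is handed in, with the robot touching nothing.
It also fails if it takes over 72 s, if anything falls off the work surface, if the arm or the gripper's body presses on something with over 40 N, if the wrist force passes 120 N, or if a joint passes its speed limit or range.

ROBOT

A 6-joint arm with a two-finger parallel gripper is mounted at the origin on the work surface. World frame = base frame: x ahead of the robot, y to its left, z up, the work surface at z = 0. Lengths are in mm, angles in degrees, forces in N, time in s.
With the tool pointing down it reaches from about 300 to 850 mm from the base axis. Payload 4.2 kg.
Tool frame: the origin (TCP) lies on the centre line of the jaws, within the pads' length; the fingertips stand 14 mm ahead of it and the grasp point (between the pads) lies 5 mm behind it; z points along the fingers, y is the line along which they close (so a half turn about z gives the same grasp; the last joint's range is limited). The gripper opens to 91 mm and grips with 3 to 60 N. Pads are 32 mm wide; open, the fingers measure 118 mm over their backs; the gripper's body (76 mm by 178 mm) begins 60 mm behind the grasp point.
Start: joints at [-78.151, 18.312, 89.639, -0, 72.044, -1.146], TCP at [129.297, -560.289, 227.976] pointing down, gripper open.
Joint ranges: [-177.97, 177.97], [-48.28, 115.42], [12.27, 149.76], [-77.06, 257.06], [2.81, 150.46], [-146.56, 146.56]. Speed limits (degrees/s): [147.25, 147.25, 180, 180, 180, 180].

INTERFACE

Orientations are given as [roll, pitch, yaw] about the fixed x, y, z axes, in that order (R = Rz(yaw) Ry(pitch) Rx(roll)).
In Python, from workcell import env gives the robot as it stands.
- The arm moves only by the tool arm_command, never from a script. Its argument "motion" is a list of rows, each an object with "offset": the shift along the tool's x, y, z in m, a list of three; "spin": the turn about the tool's z in rad. In form: [{"offset": [tx, ty, tz], "spin": spin}, ...]. A call has 1 to 5 rows; each row shifts and turns the commanded pose from where the row before left it, along the tool's axes as they then stand; what a row does not reach is not made up. A row lasts 1/8 s, in which the tool goes at most 62.5 mm and 10.7 degrees, less where a joint would pass 70% of its speed; a pose out of reach is approached as far as the arm can. A call with a gripper value outside its range is refused whole. "jaw" is the finger opening in m, from 0 to 0.0912, set as the call begins (left out, the last holds). The fingers move at their own pace and stop on an object; "newtons" is the grip in N (left out, the last holds). Time passes only in rows, so rows that do not move let the fingers close. It gives the time, the measured TCP pose, the force, the opening and the grip force at its end, in the units of the state.
- env.state(): the state, without advancing time (a new reading comes with each control period).
- env.grab_frame(name): name is "side" or "top" or "wrist"; returns (picture, depth): 480x640x3 uint8, blue, green, red; 480x640 float32, mm along the optical axis (not along the pixel's ray), 0 where there is no reading.
- env.camera_model(name): a dict with "fx", "fy", "cx", "cy" (pixels), "k1" (the pictures are not rectified: a ray, as slopes to the right and down, at radius r is drawn at 1 + k1 r^2 times it, then the intrinsics apply), "eye" and "rotation" of the camera in the world; the wrist camera has in their place "hand_eye" (4x4, takes a point from camera to tool coordinates, whose origin is the TCP and whose axes are the flange's). Camera axes: x right, y down, z forward; pixel columns grow to the right and rows downward; lengths in mm; the calibration is good to about 2 mm. A picture is of the moment at which its call begins: read the wrist's pose just before it. camera_model takes no time and is no camera call.
- env.job_done(): hands the job in; it is judged then, once.
Trained networks look in the newest picture that a camera, given by its name, has taken for a name from the list of things; names that differ only in an ending like _2 or _b are one class to them, and where a whole thing is asked for, a point or a joint stands for the part that bears it (a point fixed in the world has none). Each returns a list of dicts, best first, with "score" (0 to 1); they miss things now and then, are a little off and sometimes report something else, mostly with a low value. They report only what shows in the picture. A call takes as long as a camera call. They do not tell look-alikes from the thing itself.
- env.boxes_of(camera, target): "bbox" ([left, top, right, bottom] in pixels, round what is visible of it).
- env.pinpoint(camera, target): "location" ([column, row] in pixels: a listed point, or the origin of a listed thing).
The state is a dict: "time_s": time; "qpos": joint angles; "qvel": joint speeds; "effort": joint torques, N m; "ee_pos": TCP position; "ee_rot": TCP orientation; "force": force on the tool from outside, world axes, zero at the start; "torque": the same for the moment, N m; "gripper_width": finger opening in mm; "gripper_force": force on a finger pad.
Only numpy, scipy, OpenCV 4.12 (cv2) and the standard library are available. Lean on these libraries where they do the work, as an engineer would, in place of code of your own. Each camera call takes 0.05 s, during which the arm holds its last target. There are 200 camera calls.

## Working session

There is one attempt and no reset: what is moved stays moved. The work goes in short steps, Python scripts to look and compute and a tool call to move; the robot and the scene stay as the last step left them, time stands still between calls to the robot, and variables do not carry over. Pictures are saved under pics/ and viewed, at most 10 in all, crops included, and the job is handed in when it is done.

Besides the shell and the picture viewer there is one more tool, called after ">>>" as name(argument=value, ...), one argument or row to a line, values as JSON. arm_command: Moves the arm, as the interface text tells. Its arguments: {"type":"object","properties":{"motion":{"type":"array"},"jaw":{"type":"number"},"newtons":{"type":"number"}},"required":["motion"]}

```bash
ls; mkdir -p pics
cat > h.py <<'E'
import numpy as np, cv2
from scipy.spatial.transform import Rotation as Ro
from workcell import env
def pose():
    s=env.state(); return s,np.array(s['ee_pos']),Ro.from_euler('xyz',s['ee_rot'],degrees=True).as_matrix()
def cam(n):
    m=env.camera_model(n)
    if 'eye' in m: return m,np.array(m['rotation']),np.array(m['eye'])
    s,p,R=pose(); H=np.array(m['hand_eye']); return m,R@H[:3,:3],R@H[:3,3]+p
def ray(m,u,v):
    K=np.array([[m['fx'],0,m['cx']],[0,m['fy'],m['cy']],[0,0,1.]])
    q=cv2.undistortPoints(np.array([[[u,v]]],float),K,np.array([m['k1'],0,0,0,0]))[0,0]
    return np.array([q[0],q[1],1])
def onz(c,u,v,z):
    m,R,e=c; d=R@ray(m,u,v); return e+d*(z-e[2])/d[2]
def atd(c,u,v,d):
    m,R,e=c; return e+R@ray(m,u,v)*d
E
python3 - <<'E'
from h import *
print(env.state())
Z=dict(leg=0,spindle_end=132,lock_nut=80,lock_nut_grip=100,lower_nut=60,red_mark=65,foot_cap_centre=17,brass_sleeve=0,spare_nut=0,screw_jar=0)
for n in('top','side','wrist'):
    c=cam(n); im,d=env.grab_frame(n); cv2.imwrite(f'pics/{n}0.png',im); print(n,c[2].round(),c[1].round(2).tolist(), c[0]['fx'])
    for t,z in Z.items():
        if n=='wrist' and t not in('foot_cap_centre','lock_nut'): continue
        for r in env.pinpoint(n,t)[:4]:
            u,v=r['location']; print(n,t,round(r['score'],2),round(u),round(v),onz(c,u,v,z).round(1))
E
```

```text
pics
{'time_s': 0.0, 'qpos': array([-7.81522472e+01,  1.83506136e+01,  8.97091345e+01,  1.52569953e-03,
        7.20428188e+01, -1.14525954e+00]), 'qvel': array([ 0.05280706, -0.02522349,  0.00525899, -0.02030852,  0.11072283,
        0.02823572]), 'effort': array([ 9.79617471e-04, -4.12456262e+01, -2.31968611e+01,  7.29539269e-02,
        4.57691553e-02, -1.24837643e-04]), 'ee_pos': array([ 129.19099973, -559.78584328,  227.11207275]), 'ee_rot': array([-1.79897483e+02, -3.50027106e-03,  1.29925376e+01]), 'force': array([ 0.55226553,  0.24823055, -0.29297043]), 'torque': array([-0.01210232, -0.02884889, -0.007022  ]), 'gripper_force': 0.0, 'gripper_width': 91.35582619753474}
top [ 529.   -0. 1088.] [-175.6, 0.74, -90.87] 540.5728300877331Traceback (most recent call last):
  File "<stdin>", line 9, in <module>
  File "h.py", line 15, in onz
    m,R,e=c; d=R@ray(m,u,v); return e+d*(z-e[2])/d[2]
                                                 ~^^^
IndexError: invalid index to scalar variable.
```

```bash
sed -i "s/np.array(m\['rotation'\])/Ro.from_euler('xyz',m['rotation'],degrees=True).as_matrix()/" h.py
python3 - <<'E'
from h import *
Z=dict(leg=0,spindle_end=132,lock_nut=80,lock_nut_grip=100,lower_nut=60,red_mark=65,foot_cap_centre=17,brass_sleeve=0,spare_nut=0,screw_jar=0)
for n in('top','side','wrist'):
    c=cam(n); im,d=env.grab_frame(n); cv2.imwrite(f'pics/{n}0.png',im); print(n,c[2].round(),c[1].round(2).tolist(), c[0]['fx'])
    for t,z in Z.items():
        if n=='wrist' and t not in('foot_cap_centre','lock_nut'): continue
        for r in env.pinpoint(n,t)[:4]:
            u,v=r['location']; print(n,t,round(r['score'],2),round(u),round(v),onz(c,u,v,z).round(1),d[int(v),int(u)])
a=cv2.imread('pics/top0.png');b=cv2.imread('pics/side0.png')
cv2.imwrite('pics/both0.png',cv2.resize(np.vstack([a,b]),None,fx=.625,fy=.625))
E
```

```text
top [ 529.   -0. 1088.] [[-0.02, -1.0, 0.08], [-1.0, 0.02, 0.01], [-0.01, -0.08, -1.0]] 540.5728300877331
top leg 0.66 329 266 [557.    1.6   0. ] 953.53754
top spindle_end 0.89 332 263 [559.4  -3.3 132. ] 954.51697
top lock_nut 0.94 334 264 [560.   -7.3  80. ] 955.4716
top lock_nut 0.29 183 207 [672.5 277.4  80. ] 1074.7839
top lock_nut_grip 0.57 327 262 [563.5   5.  100. ] 960.8752
top foot_cap_centre 0.65 190 294 [505.8 279.7  17. ] 1051.1222
top foot_cap_centre 0.45 193 332 [428.7 274.3  17. ] 1056.7795
top foot_cap_centre 0.42 156 282 [530.8 349.9  17. ] 1065.5024
top brass_sleeve 0.54 472 309 [ 466.2 -285.8    0. ] 1076.5648
top spare_nut 0.23 184 211 [674.3 297.9   0. ] 1097.5046
top screw_jar 0.67 510 199 [ 689.6 -374.6    0. ] 1036.108
side [346. 583. 707.] [[-0.93, -0.24, 0.29], [-0.38, 0.63, -0.68], [-0.02, -0.74, -0.68]] 438.50587646001816
side leg 0.74 335 285 [554.1  10.1   0. ] 904.6061
side spindle_end 0.92 335 235 [560.   -2.7 132. ] 847.79486
side lock_nut 0.74 336 259 [552.8   9.   80. ] 849.3768
side lock_nut_grip 0.83 337 248 [555.1  -1.4 100. ] 858.5432
side loc
[... 188 characters left out ...]
 330 258 [570.2  -0.9  65. ] 870.2406
side foot_cap_centre 0.92 306 401 [505.2 277.6  17. ] 705.2765
side foot_cap_centre 0.79 270 435 [536.1 350.1  17. ] 674.2958
side foot_cap_centre 0.53 346 413 [438.1 272.6  17. ] 698.2616
side foot_cap_centre 0.39 337 248 [583.6 -79.7  17. ] 858.796
side brass_sleeve 0.57 408 212 [ 468.3 -284.     0. ] 1080.2092
side brass_sleeve 0.32 307 401 [508.2 268.1   0. ] 705.5649
side spare_nut 0.69 294 225 [ 714.6 -134.1    0. ] 1063.4089
side spare_nut 0.43 337 255 [581.8 -77.1   0. ] 850.6679
side screw_jar 0.68 336 170 [ 702.5 -393.1    0. ] 1185.669
wrist [ 209. -542.  384.] [[0.22, -0.93, -0.28], [-0.97, -0.21, -0.07], [0.0, 0.29, -0.96]] 408.0762369894493
```

View pics/both0.png

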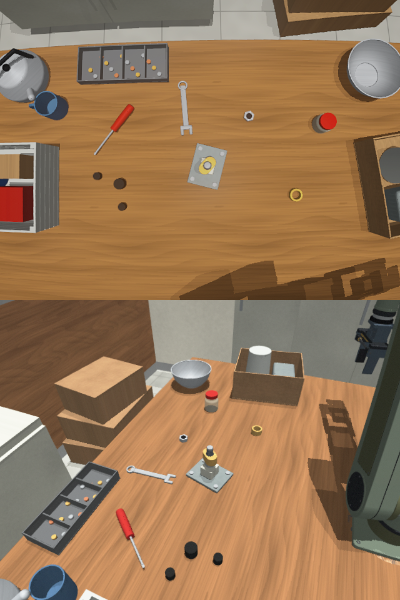

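>>> arm_command(
  motion=[
    {"offset": [0.045,-0.037,-0.003],"spin": 0},
    {"offset": [0.045,-0.037,-0.003],"spin": 0},
    {"offset": [0.045,-0.037,-0.003],"spin": 0},
    {"offset": [0.045,-0.037,-0.003],"spin": 0},
    {"offset": [0.045,-0.037,-0.003],"spin": 0},
  ],
)

```text
time_s: 1.98
ee_pos: [307.9, -328.0, 243.3]
ee_rot: [180.0, -0.0, 13.0]
force: [0.2, -1.3, 0.1]
gripper_width: 91.3
gripper_force: 0.0
```

>>> arm_command(
  motion=[
    {"offset": [0.045,-0.037,-0.003],"spin": 0},
    {"offset": [0.045,-0.037,-0.003],"spin": 0},
    {"offset": [0.045,-0.037,-0.003],"spin": 0},
    {"offset": [0.045,-0.037,-0.003],"spin": 0},
    {"offset": [0.045,-0.037,-0.003],"spin": 0},
  ],
)

```text
time_s: 2.6
ee_pos: [485.6, -96.9, 258.3]
ee_rot: [180.0, -0.0, 13.0]
force: [0.6, -0.8, -0.0]
gripper_width: 91.1
gripper_force: 0.0
```

>>> arm_command(
  motion=[
    {"offset": [0.045,-0.037,-0.003],"spin": 0},
    {"offset": [0.045,-0.037,-0.003],"spin": 0},
    {"offset": [0,0,0],"spin": 0},
  ],
)

```text
time_s: 2.98
ee_pos: [557.5, -3.3, 263.5]
ee_rot: [-180.0, -0.0, 13.3]
force: [-0.6, -1.1, -0.6]
gripper_width: 91.6
gripper_force: 0.0
```

```bash
cat > look.py <<'E'
from h import *
import sys
s,p,R=pose(); print(p.round(1),s['ee_rot'].round(1),s['qpos'].round(1))
c=cam('wrist'); im,d=env.grab_frame('wrist'); cv2.imwrite(f'pics/{sys.argv[1]}.png',im)
for a in sys.argv[2:]:
    t,z=a.split('='); 
    for r in env.pinpoint('wrist',t)[:3]:
        u,v=r['location']; w=onz(c,u,v,float(z)); print(t,round(r['score'],2),round(u),round(v),w.round(1),'depthpt',atd(c,u,v,d[int(v),int(u)]).round(1),'tool',(R.T@(w-p)).round(1))
E
python3 look.py w1 spindle_end=132 lock_nut=80 lower_nut=60 red_mark=68
```

```text
[557.5  -3.3 263.5] [-180.    -0.    13.3] [-1.5 15.6 88.4  0.  76.  75.2]
spindle_end 0.95 317 236 [558.5  -3.7 132. ] depthpt [558.7  -3.6 132.5] tool [  0.8   0.7 131.5]
lock_nut 0.87 315 216 [562.  -1.  80.] depthpt [5.678e+02 3.000e-01 1.064e+02] tool [  4.7  -1.1 183.5]
```

View pics/w1.png

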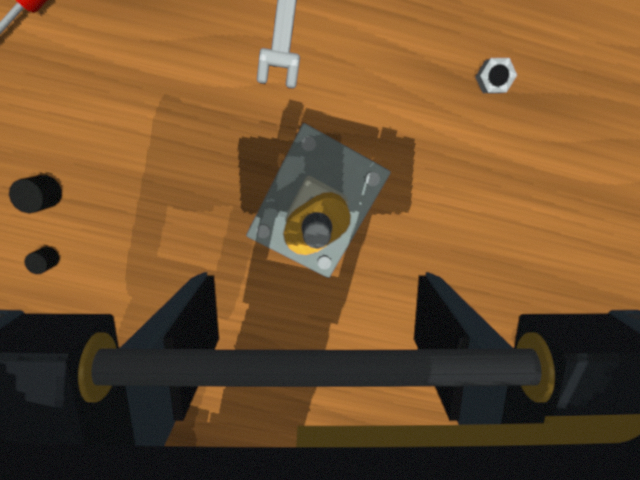

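```bash
cat > nut.py <<'E'
from h import *
def nut(cx=558.6,cy=-3.6,save=None):
    s,p,R=pose(); c=cam('wrist'); im,d=env.grab_frame('wrist')
    if save: cv2.imwrite(save,im)
    m,Rc,e=c; v,u=np.mgrid[0:480,0:640]; K=np.array([[m['fx'],0,m['cx']],[0,m['fy'],m['cy']],[0,0,1.]])
    q=cv2.undistortPoints(np.stack([u,v],-1).reshape(-1,1,2).astype(float),K,np.array([m['k1'],0,0,0,0]))[:,0]
    P=e+(np.c_[q,np.ones(len(q))]*d.reshape(-1,1))@Rc.T
    hsv=cv2.cvtColor(im,cv2.COLOR_BGR2HSV).reshape(-1,3)
    r=np.hypot(P[:,0]-cx,P[:,1]-cy); ok=(r<34)&(d.ravel()>0)
    nutm=ok&(P[:,2]<125)&(P[:,2]>85)
    zt=np.median(P[nutm&(hsv[:,1]>100),2])
    top=P[nutm&(abs(P[:,2]-zt)<2.5)]
    end=P[ok&(abs(P[:,2]-132)<3)]
    (a,b),(w,h),ang=cv2.minAreaRect(top[:,:2].astype(np.float32))
    long=ang if w>h else ang+90
    print('top z',zt,'n',len(top),'rect',a,b,w,h,'long yaw',long%180,'end',end.mean(0),len(end),'ee',p.round(1),s['ee_rot'].round(1),s['qpos'].round(1))
    return P,hsv,im,long
if __name__=='__main__': nut()
E
python3 nut.py
```

```text
top z 102.73780364443286 n 1937 rect 558.6056518554688 -2.7126235961914062 35.358131408691406 58.54271697998047 long yaw 136.8998565673828 end [559.10598768  -2.59007069 131.51092716] 535 ee [554.9  -7.3 264. ] [180.    0.   12.9] [-1.9 15.3 88.7 -0.  76.  75.2]
```

>>> arm_command(
  motion=[
    {"offset": [0,0,0.01],"spin": -0.18},
    {"offset": [0,0,0.01],"spin": -0.18},
    {"offset": [0,0,0.01],"spin": -0.18},
    {"offset": [0,0,0.01],"spin": -0.18},
    {"offset": [0,0,0.01],"spin": -0.18},
  ],
)

```text
time_s: 3.9
ee_pos: [555.1, -7.3, 213.9]
ee_rot: [180.0, 0.0, 64.8]
force: [-0.3, -0.7, 0.0]
gripper_width: 91.1
gripper_force: 0.0
```

>>> arm_command(
  motion=[
    {"offset": [0,0,0.01],"spin": -0.18},
    {"offset": [0,0,0],"spin": -0.18},
    {"offset": [0,0,0],"spin": -0.18},
    {"offset": [0,0,0],"spin": -0.18},
    {"offset": [0,0,0],"spin": -0.18},
  ],
)

```text
time_s: 4.53
ee_pos: [555.1, -7.3, 204.3]
ee_rot: [180.0, 0.0, 116.4]
force: [0.0, 0.8, 0.1]
gripper_width: 91.3
gripper_force: 0.0
```

>>> arm_command(
  motion=[
    {"offset": [0,0,0],"spin": -0.18},
    {"offset": [0,0,0],"spin": -0.18},
    {"offset": [0,0.005,0],"spin": 0},
    {"offset": [0,0,0],"spin": 0},
    {"offset": [0,0,0],"spin": 0},
  ],
)

```text
time_s: 5.15
ee_pos: [559.0, -2.8, 204.0]
ee_rot: [-180.0, 0.0, 136.7]
force: [-0.4, 0.6, 0.1]
gripper_width: 91.2
gripper_force: 0.0
```

```bash
python3 -c "
from nut import *
nut(559,-3,'pics/w2.png')
s,p,R=pose();c=cam('wrist')
for t,z in(('spindle_end',132),('red_mark',64)):
  for r in env.pinpoint('wrist',t)[:2]: print(t,r['score'],r['location'],onz(c,*r['location'],z))
"
```

```text
top z 102.68442656264631 n 2624 rect 558.345947265625 -3.23065185546875 34.86011505126953 58.15850830078125 long yaw 136.22032928466797 end [558.02228137  -2.62704682 131.42886426] 777 ee [559.   -2.8 204. ] [-180.     0.   136.7] [ -1.5  17.8  94.   -0.   68.2 -48.1]
spindle_end 0.9 [317.3, 265.8] [559.35498899  -2.26374559 132.        ]
spindle_end 0.67 [327.2, 409.9] [638.56013829 -67.7120253  132.        ]
```

View pics/w2.png

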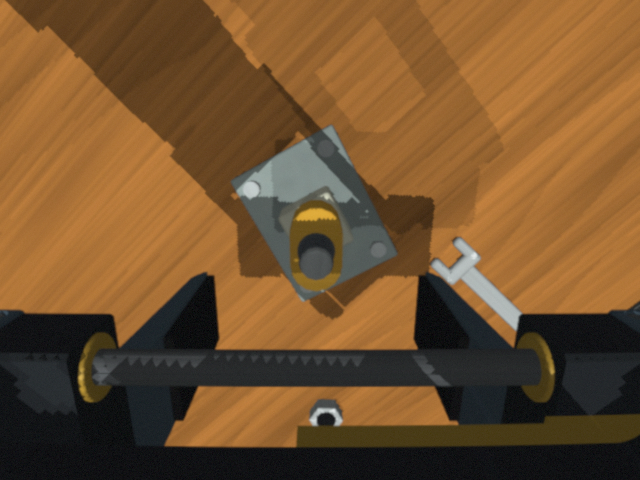

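>>> arm_command(
  motion=[
    {"offset": [0,0,0.05],"spin": 0},
    {"offset": [0,0,0.05],"spin": 0},
    {"offset": [0,0,0.014],"spin": 0},
    {"offset": [0,0,0],"spin": 0},
  ],
)

```text
time_s: 5.8
ee_pos: [559.2, -2.6, 89.9]
ee_rot: [-180.0, -0.0, 136.7]
force: [0.7, -0.2, -0.2]
gripper_width: 91.4
gripper_force: 0.0
```

>>> arm_command(
  motion=[
    {"offset": [0,0,0],"spin": 0},
    {"offset": [0,0,0],"spin": 0},
    {"offset": [0,0,0],"spin": 0},
    {"offset": [0,0,0],"spin": 0},
    {"offset": [0,0,0],"spin": 0},
  ],
  jaw=0.03,
  newtons=60,
)

```text
time_s: 6.42
ee_pos: [559.1, -2.6, 90.1]
ee_rot: [180.0, 0.0, 136.8]
force: [-0.1, 0.3, -0.1]
gripper_width: 43.8
gripper_force: 0.0
```

```bash
python3 -c "
from h import *
s=env.state()
for k in('time_s','ee_pos','ee_rot','force','torque','gripper_width','gripper_force','qpos'): print(k,np.round(s[k],2))"
```

```text
time_s 6.42
ee_pos [559.08  -2.61  90.07]
ee_rot [1.8000e+02 1.0000e-02 1.3675e+02]
force [-0.12  0.34 -0.05]
torque [ 0.05 -0.17  0.05]
gripper_width 43.82
gripper_force 0.0
qpos [-1.4400e+00  2.3900e+01  1.0283e+02 -1.0000e-02  5.3250e+01 -4.8190e+01]
```

>>> arm_command(
  motion=[
    {"offset": [0,0,0],"spin": 0},
    {"offset": [0,0,0],"spin": 0},
    {"offset": [0,0,0],"spin": 0},
  ],
)

```text
time_s: 6.8
ee_pos: [558.9, -2.8, 89.9]
ee_rot: [-180.0, -0.0, 136.8]
force: [-1.1, -0.8, 0.8]
gripper_width: 34.8
gripper_force: 60.0
```

>>> arm_command(
  motion=[
    {"offset": [0,0,0.0001],"spin": 0.12},
    {"offset": [0,0,0.0001],"spin": 0.12},
    {"offset": [0,0,0.0001],"spin": 0.12},
    {"offset": [0,0,0.0001],"spin": 0.12},
    {"offset": [0,0,0.0001],"spin": 0.12},
  ],
)

```text
time_s: 7.42
ee_pos: [559.0, -2.7, 89.3]
ee_rot: [-180.0, 0.0, 102.2]
force: [-0.3, -0.7, -0.4]
gripper_width: 34.5
gripper_force: 60.0
```

```bash
cat > st.py <<'E'
from h import *
s=env.state()
for k in('time_s','ee_pos','ee_rot','force','torque','gripper_width','gripper_force','qpos'): print(k,np.round(s[k],2))
E
python3 st.py
```

```text
time_s 7.42
ee_pos [558.99  -2.69  89.35]
ee_rot [-1.7999e+02  2.0000e-02  1.0219e+02]
force [-0.27 -0.72 -0.42]
torque [-0.14 -0.01  0.16]
gripper_width 34.52
gripper_force 60.0
qpos [-1.4400e+00  2.3950e+01  1.0288e+02 -3.0000e-02  5.3180e+01 -1.3610e+01]
```

>>> arm_command(
  motion=[
    {"offset": [0,0,0.0001],"spin": 0.14},
    {"offset": [0,0,0.0001],"spin": 0.14},
    {"offset": [0,0,0.0002],"spin": 0.14},
    {"offset": [0,0,0.0001],"spin": 0.14},
    {"offset": [0,0,0.0002],"spin": 0.14},
  ],
)

```text
time_s: 8.05
ee_pos: [559.2, -2.8, 88.7]
ee_rot: [180.0, 0.0, 62.0]
force: [0.2, -1.2, 0.7]
gripper_width: 34.7
gripper_force: 60.0
```

```bash
python3 st.py
```

```text
time_s 8.05
ee_pos [559.17  -2.76  88.69]
ee_rot [1.7998e+02 2.0000e-02 6.2050e+01]
force [ 0.22 -1.24  0.66]
torque [-0.2   0.01  0.23]
gripper_width 34.67
gripper_force 60.0
qpos [-1.4400e+00  2.4000e+01  1.0291e+02 -4.0000e-02  5.3080e+01  2.6530e+01]
```

>>> arm_command(
  motion=[
    {"offset": [0,0,0.0001],"spin": 0.08},
    {"offset": [0,0,0.0001],"spin": 0.08},
  ],
)

```text
time_s: 8.3
ee_pos: [559.2, -2.8, 88.5]
ee_rot: [180.0, 0.0, 53.0]
force: [0.0, -0.8, 1.1]
gripper_width: 34.4
gripper_force: 60.0
```

```bash
cat > t.py <<'E'
from h import *
s=env.state(); print(s['torque'].round(2),s['force'].round(1),s['ee_rot'][2].round(1),s['ee_pos'].round(1),s['qpos'][5].round(1),s['time_s'])
E
python3 t.py
```

```text
[-0.2   0.03  0.22] [ 0.  -0.8  1.1] 53.0 [559.2  -2.8  88.5] 35.6 8.3
```

>>> arm_command(
  motion=[
    {"offset": [0,0,0.0001],"spin": 0.08},
    {"offset": [0,0,0.0001],"spin": 0.08},
  ],
)

```text
time_s: 8.55
ee_pos: [559.2, -2.8, 88.4]
ee_rot: [180.0, 0.0, 43.8]
force: [0.2, -0.9, 1.6]
gripper_width: 34.8
gripper_force: 60.0
```

```bash
python3 t.py
```

```text
[-0.22 -0.04  0.18] [ 0.2 -0.9  1.6] 43.8 [559.2  -2.8  88.4] 44.8 8.55
```

>>> arm_command(
  motion=[
    {"offset": [0,0,0.0002],"spin": 0.08},
    {"offset": [0,0,0.0001],"spin": 0.08},
  ],
)

```text
time_s: 8.8
ee_pos: [559.2, -2.9, 88.2]
ee_rot: [180.0, 0.0, 34.7]
force: [-0.2, -1.1, 1.1]
gripper_width: 34.5
gripper_force: 60.0
```

```bash
python3 t.py
```

```text
[-0.19  0.08  0.19] [-0.2 -1.1  1.1] 34.7 [559.2  -2.9  88.2] 53.9 8.8
```

>>> arm_command(
  motion=[
    {"offset": [0,0,0.0002],"spin": 0.08},
    {"offset": [0,0,0.0001],"spin": 0.08},
  ],
)

```text
time_s: 9.05
ee_pos: [559.2, -2.9, 88.0]
ee_rot: [180.0, -0.0, 25.5]
force: [-0.3, -1.3, 3.1]
gripper_width: 34.6
gripper_force: 60.0
```

```bash
python3 t.py
```

```text
[-0.26  0.15  0.2 ] [-0.3 -1.3  3.1] 25.5 [559.2  -2.9  88. ] 63.1 9.05
```

>>> arm_command(
  motion=[
    {"offset": [0,0,0.0001],"spin": 0.08},
    {"offset": [0,0,0.0001],"spin": 0.08},
  ],
)

```text
time_s: 9.3
ee_pos: [559.1, -2.8, 87.9]
ee_rot: [180.0, -0.0, 16.4]
force: [-0.1, -0.6, 3.4]
gripper_width: 34.6
gripper_force: 60.0
```

```bash
python3 t.py
```

```text
[-0.05  0.3   0.43] [-0.1 -0.6  3.4] 16.4 [559.1  -2.8  87.9] 72.2 9.3
```

>>> arm_command(
  motion=[
    {"offset": [0,0,0],"spin": 0.06},
  ],
)

```text
time_s: 9.43
ee_pos: [559.1, -2.8, 87.9]
ee_rot: [180.0, 0.0, 13.0]
force: [-0.6, -1.7, 2.6]
gripper_width: 34.8
gripper_force: 60.0
```

```bash
python3 t.py
```

```text
[0.06 0.36 0.52] [-0.6 -1.7  2.6] 13.0 [559.1  -2.8  87.9] 75.6 9.425
```

>>> arm_command(
  motion=[
    {"offset": [0,0,0],"spin": 0.03},
  ],
)

```text
time_s: 9.55
ee_pos: [559.0, -2.7, 87.8]
ee_rot: [180.0, 0.0, 11.3]
force: [-1.3, -2.3, 5.3]
gripper_width: 34.7
gripper_force: 60.0
```

```bash
python3 t.py
```

```text
[0.06 0.38 0.55] [-1.3 -2.3  5.3] 11.3 [559.   -2.7  87.8] 77.3 9.55
```

>>> arm_command(
  motion=[
    {"offset": [0,0,0],"spin": 0},
    {"offset": [0,0,0],"spin": 0},
    {"offset": [0,0,0],"spin": 0},
    {"offset": [0,0,-0.055],"spin": 0},
    {"offset": [0,0,-0.055],"spin": 0},
  ],
  jaw=0.06,
)

```text
time_s: 10.18
ee_pos: [558.6, -2.5, 198.2]
ee_rot: [-180.0, 0.1, 11.3]
force: [0.4, 0.5, 0.0]
gripper_width: 59.8
gripper_force: 0.0
```

>>> arm_command(
  motion=[
    {"offset": [0.0,-0.057,0],"spin": 0},
    {"offset": [0.0,-0.057,0],"spin": 0},
    {"offset": [0.0,-0.057,0],"spin": 0},
    {"offset": [0.0,-0.057,0],"spin": 0},
    {"offset": [0.0,-0.057,0],"spin": 0},
  ],
)

```text
time_s: 10.8
ee_pos: [502.7, 278.7, 197.5]
ee_rot: [-180.0, -0.0, 11.3]
force: [0.8, 1.3, 0.5]
gripper_width: 59.9
gripper_force: 0.0
```

>>> arm_command(
  motion=[
    {"offset": [0,0,0],"spin": 0},
    {"offset": [0,0,0],"spin": 0},
    {"offset": [0,0,0],"spin": 0},
  ],
)

```text
time_s: 11.18
ee_pos: [503.6, 275.6, 197.4]
ee_rot: [180.0, 0.0, 11.2]
force: [0.5, -1.0, 0.3]
gripper_width: 59.7
gripper_force: 0.0
```

```bash
python3 look.py w3 foot_cap_centre=17
python3 - <<'E'
from h import *
c=cam('wrist')
for n in('wrist',):
    for r in env.boxes_of(n,'foot_cap_centre')[:4]: print(r)
E
```

```text
[503.6 275.6 197.4] [180.    0.   11.2] [ 27.6  19.4  92.5  -0.   68.1 106.4]
foot_cap_centre 0.72 305 295 [436.  271.9  17. ] depthpt [439.4 272.4  24.8] tool [-67.   -9.6 180.5]
foot_cap_centre 0.7 233 172 [531.2 350.7  17. ] depthpt [532.2 349.6  23.6] tool [ 41.7 -68.4 180.4]
foot_cap_centre 0.57 313 217 [507.  278.5  17. ] depthpt [510.8 279.2  33.7] tool [  4.   -2.3 180.4]
{'bbox': [295.2, 194.4, 338.2, 245.5], 'score': 0.94}
{'bbox': [217.5, 157.2, 252.2, 191.0], 'score': 0.67}
{'bbox': [292.2, 281.8, 321.7, 312.5], 'score': 0.56}
```

View pics/w3.png

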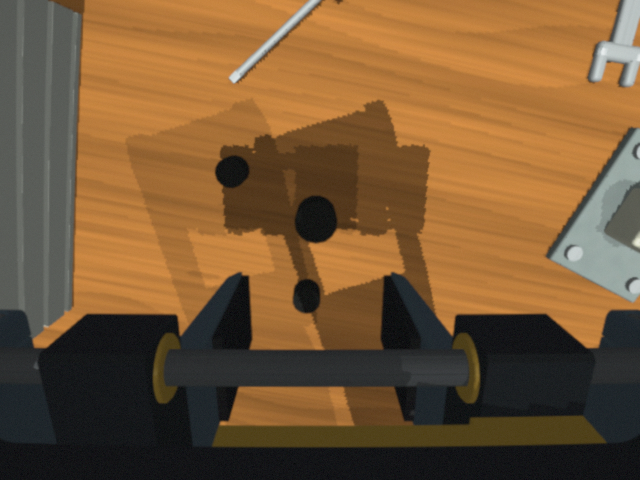

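```bash
cat > cap.py <<'E'
from h import *
def pts(cn='wrist'):
    c=cam(cn); im,d=env.grab_frame(cn); m,Rc,e=c; v,u=np.mgrid[0:480,0:640]; K=np.array([[m['fx'],0,m['cx']],[0,m['fy'],m['cy']],[0,0,1.]])
    q=cv2.undistortPoints(np.stack([u,v],-1).reshape(-1,1,2).astype(float),K,np.array([m['k1'],0,0,0,0]))[:,0]
    return e+(np.c_[q,np.ones(len(q))]*d.reshape(-1,1))@Rc.T, d.ravel()>0, im
E
python3 - <<'E'
from cap import *
P,ok,im=pts(); s,p,R=pose()
t=P[ok&(abs(P[:,2]-34)<4)&(np.hypot(P[:,0]-507,P[:,1]-278.5)<25)]
C,r=cv2.minEnclosingCircle(t[:,:2].astype(np.float32)); print(C,r,t.mean(0),len(t),p)
w=np.array([*C,34]); print(R.T@(w-p))
E
```

```text
(506.4513244628906, 276.95880126953125) 17.348899841308594 [507.0403725  277.0521777   33.61731756] 1397 [503.63489106 275.96615302 197.60729878]
[  2.9425531   -0.44439275 163.60748687]
```

>>> arm_command(
  motion=[
    {"offset": [0.003,-0.0005,0.055],"spin": 0},
    {"offset": [0,0,0.055],"spin": 0},
    {"offset": [0,0,0.05],"spin": 0},
    {"offset": [0,0,0.0185],"spin": 0},
    {"offset": [0,0,0],"spin": 0},
  ],
)

```text
time_s: 12.0
ee_pos: [505.6, 277.1, 17.7]
ee_rot: [179.9, 0.2, 11.2]
force: [-0.9, -0.9, 1.0]
gripper_width: 59.8
gripper_force: 0.0
```

>>> arm_command(
  motion=[
    {"offset": [0,0,0],"spin": 0},
    {"offset": [0,0,0],"spin": 0},
    {"offset": [0,0,0],"spin": 0},
    {"offset": [0,0,0],"spin": 0},
    {"offset": [0,0,0],"spin": 0},
  ],
  jaw=0.025,
  newtons=30,
)

```text
time_s: 12.62
ee_pos: [506.8, 278.2, 20.1]
ee_rot: [-180.0, -0.1, 11.3]
force: [0.6, -1.4, 5.7]
gripper_width: 34.6
gripper_force: 30.0
```

>>> arm_command(
  motion=[
    {"offset": [0,0,-0.04],"spin": 0},
    {"offset": [0,0,-0.05],"spin": 0},
    {"offset": [0,0,-0.05],"spin": 0},
    {"offset": [0,0,-0.04],"spin": 0},
  ],
)

```text
time_s: 13.12
ee_pos: [506.2, 278.1, 201.1]
ee_rot: [-180.0, -0.1, 11.3]
force: [0.5, -0.5, -0.4]
gripper_width: 34.4
gripper_force: 30.0
```

>>> arm_command(
  motion=[
    {"offset": [-0.001,0.057,0],"spin": 0},
    {"offset": [-0.001,0.057,0],"spin": 0},
    {"offset": [-0.001,0.057,0],"spin": 0},
    {"offset": [-0.001,0.057,0],"spin": 0},
    {"offset": [0,0.057,0],"spin": 0},
  ],
)

```text
time_s: 13.75
ee_pos: [557.8, -4.0, 199.0]
ee_rot: [-180.0, -0.0, 11.3]
force: [0.6, 0.1, -0.7]
gripper_width: 34.4
gripper_force: 30.0
```

>>> arm_command(
  motion=[
    {"offset": [0,0,0],"spin": 0},
    {"offset": [0,0,0],"spin": 0},
    {"offset": [0,0,0],"spin": 0},
    {"offset": [0,0,0],"spin": 0},
  ],
)

```text
time_s: 14.25
ee_pos: [557.8, -1.0, 199.1]
ee_rot: [-180.0, -0.0, 11.4]
force: [0.4, 0.4, -1.1]
gripper_width: 34.6
gripper_force: 30.0
```

```bash
python3 look.py w4 spindle_end=132 foot_cap_centre=198
```

```text
[557.8  -1.  199.1] [-180.    -0.    11.4] [-1.3 17.9 94.6  0.  67.5 77.3]
spindle_end 0.86 320 267 [558.8  -3.4 132. ] depthpt [558.7  -3.4 131.8] tool [ 0.5  2.5 67.1]
foot_cap_centre 0.64 3 291 [544.5 133.  198. ] depthpt [441.5 262.9  24.1] tool [  13.4 -134.1    1.1]
foot_cap_centre 0.41 319 235 [595.2   5.4 198. ] depthpt [569.   -0.8 100.8] tool [37.9  1.   1.1]
```

View pics/w4.png

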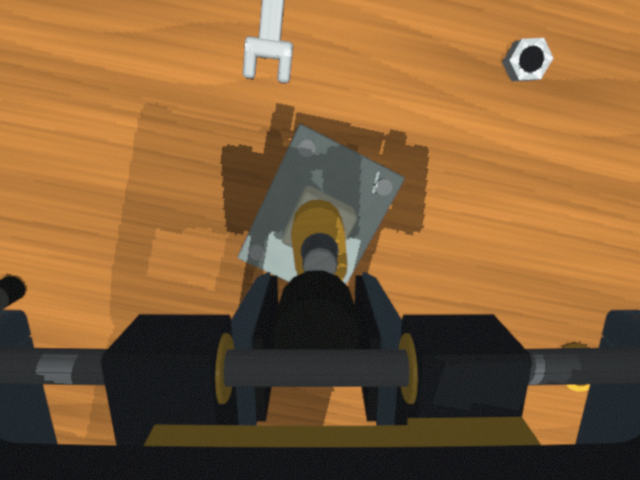

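>>> arm_command(
  motion=[
    {"offset": [0.001,0.002,0.02],"spin": 0},
    {"offset": [0,0,0.02],"spin": 0},
    {"offset": [0,0,0],"spin": 0},
    {"offset": [0,0,0],"spin": 0},
  ],
)

```text
time_s: 14.9
ee_pos: [559.9, -3.9, 159.8]
ee_rot: [180.0, -0.1, 11.3]
force: [0.9, 0.1, -0.5]
gripper_width: 34.4
gripper_force: 30.0
```

>>> arm_command(
  motion=[
    {"offset": [0,0,0.004],"spin": 0},
    {"offset": [0,0,0.004],"spin": 0},
    {"offset": [0,0,0.003],"spin": 0},
    {"offset": [0,0,0],"spin": 0},
  ],
)

```text
time_s: 15.4
ee_pos: [559.2, -4.1, 147.8]
ee_rot: [-180.0, 0.0, 11.3]
force: [0.2, -0.4, 0.6]
gripper_width: 34.6
gripper_force: 30.0
```

```bash
python3 t.py
```

```text
[-0.01  0.07 -0.01] [ 0.2 -0.4  0.6] 11.3 [559.2  -4.1 147.8] 77.1 15.4
```

>>> arm_command(
  motion=[
    {"offset": [0,-0.001,0.005],"spin": 0},
    {"offset": [0,0,0.005],"spin": 0},
    {"offset": [0,0,0.004],"spin": 0},
    {"offset": [0,0,0],"spin": 0},
  ],
)

```text
time_s: 15.9
ee_pos: [558.9, -3.1, 133.5]
ee_rot: [-180.0, 0.1, 11.3]
force: [-0.3, -0.7, 0.1]
gripper_width: 34.4
gripper_force: 30.0
```

```bash
python3 t.py
```

```text
[ 0.    0.   -0.05] [-0.3 -0.7  0.1] 11.3 [558.9  -3.1 133.5] 77.2 15.9
```

>>> arm_command(
  motion=[
    {"offset": [0,0,0.002],"spin": 0},
    {"offset": [0,0,0.002],"spin": 0},
    {"offset": [0,0,0.001],"spin": 0},
    {"offset": [0,0,0],"spin": 0},
  ],
)

```text
time_s: 16.4
ee_pos: [559.1, -3.1, 129.0]
ee_rot: [180.0, 0.0, 11.3]
force: [-0.1, -0.4, -0.9]
gripper_width: 34.7
gripper_force: 30.0
```

```bash
python3 t.py
```

```text
[-0.   -0.01 -0.03] [-0.1 -0.4 -0.9] 11.3 [559.1  -3.1 129. ] 77.2 16.4
```

>>> arm_command(
  motion=[
    {"offset": [0,0,0.001],"spin": 0},
    {"offset": [0,0,0.0005],"spin": 0},
    {"offset": [0,0,0],"spin": 0},
  ],
)

```text
time_s: 16.77
ee_pos: [559.3, -3.1, 128.1]
ee_rot: [180.0, -0.0, 11.3]
force: [-1.8, -0.6, 4.3]
gripper_width: 34.3
gripper_force: 30.0
```

```bash
python3 t.py
```

```text
[ 0.02  0.22 -0.01] [-1.8 -0.6  4.3] 11.3 [559.3  -3.1 128.1] 77.2 16.775
```

>>> arm_command(
  motion=[
    {"offset": [0,0,0.001],"spin": 0},
    {"offset": [0,0,0.0005],"spin": 0},
    {"offset": [0,0,0],"spin": 0},
  ],
)

```text
time_s: 17.15
ee_pos: [559.3, -3.1, 128.0]
ee_rot: [180.0, -0.1, 11.3]
force: [-4.7, 0.8, 13.3]
gripper_width: 34.2
gripper_force: 30.0
```

```bash
python3 t.py
```

```text
[0.03 0.66 0.05] [-4.7  0.8 13.3] 11.3 [559.3  -3.1 128. ] 77.2 17.15
```

>>> arm_command(
  motion=[
    {"offset": [0,0,0],"spin": 0},
    {"offset": [0,0,0],"spin": 0},
    {"offset": [0,0,0],"spin": 0},
    {"offset": [0,0,0],"spin": 0},
    {"offset": [0,0,-0.01],"spin": 0},
  ],
  jaw=0.07,
)

```text
time_s: 17.77
ee_pos: [558.5, -3.1, 135.5]
ee_rot: [-180.0, 0.1, 11.3]
force: [0.9, -0.9, 0.2]
gripper_width: 69.8
gripper_force: 0.0
```

>>> arm_command(
  motion=[
    {"offset": [0,0,-0.04],"spin": 0},
    {"offset": [0,0,-0.05],"spin": 0},
    {"offset": [0,0,-0.03],"spin": 0},
    {"offset": [0,0,0],"spin": 0},
    {"offset": [0,0,0],"spin": 0},
  ],
)

```text
time_s: 18.4
ee_pos: [558.5, -3.1, 255.1]
ee_rot: [-180.0, 0.1, 11.3]
force: [-0.2, 0.4, -0.2]
gripper_width: 69.9
gripper_force: 0.0
```

Run:
```python
from cap import *
import cv2
for n in('wrist','side'):
    P,ok,im=pts(n)
    t=P[ok&(P[:,2]>120)&(P[:,2]<160)&(np.hypot(P[:,0]-559,P[:,1]+3)<25)]
    tt=t[t[:,2]>np.percentile(t[:,2],60)-2]
    A=np.c_[tt[:,:2]-[559,-3],np.ones(len(tt))]; k=np.linalg.lstsq(A,tt[:,2],rcond=None)[0]
    C,r=cv2.minEnclosingCircle(tt[:,:2].astype(np.float32)); print(n,len(tt),'plane',k,'circle',C,r)
    if n=='wrist': a=im[120:440,200:460]
    else: b=cv2.resize(im[190:310,275:395],(320,320),interpolation=cv2.INTER_CUBIC)
cv2.imwrite('pics/fin.png',np.hstack([a,b]))
```

```text
wrist 1843 plane [-1.20809893e-03 -3.08510586e-03  1.41664161e+02] circle (558.5869140625, -2.6246938705444336) 17.47416877746582
side 184 plane [ 4.26838714e-03 -3.69331665e-03  1.41888274e+02] circle (559.1483154296875, -2.8402442932128906) 18.09562110900879
```

View pics/fin.png

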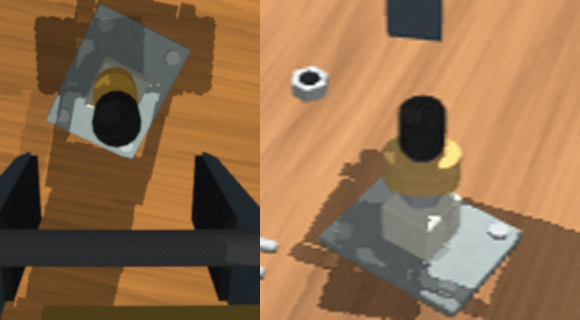

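The picture shows the foot sitting square on the spindle, its top at about 142 mm and level. The brass nut is below it, and nothing is touching.

```bash
python3 -c "
from workcell import env
print(env.job_done())"
```

```text
the job is handed in; nothing more can be done
None
```

The job is handed in at about 18 s: the brass nut was tightened to a measured 0.55 N m against the steel nut, and the large rubber foot is fully home and level; I never saw the red mark, so that the steel nut stayed put rests on the torque being well under 1 N m.

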